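# Pin and wedge a block flush in a jig

### The job

Locate the drilled block in the jig: take the pin from its stand and put it down through the block's middle hole until its collar rests on the block, and let go. Then slide the wedge, thin end down, between the block and the stop that leaves the wider gap (it does not go in at the other stop, so do not force it there), about in the middle of that stop, and push it down so that the block lies flush and firmly pressed against the fence. Finish while still gripping the wedge and pressing it down, and leave everything else on the bench alone.

Things in the scene. Friction and masses are not known exactly. Their poses are not given: they have to be found in the camera images.
- jig: Locating jig, fixed to the bench: dark steel base plate 160 x 150 x 20 mm; origin at the centre of its underside. Its x axis points from the two stops (robot's side) to the fence (far side), y runs along the fence, z up. A slot 26 mm long in x and 15 mm wide in y goes right through the base, centred at x = +18 mm, y = 0, under the hole of the block.
- fence: Steel fence bar on the far side of the jig, 20 x 130 mm, its top 50 mm above the bench. This body's frame coincides with the jig's.
- fence_face (a point): Point at mid-length of the fence's face towards the block, at the base plate's top (50 mm along x from the jig's origin). Axes as the jig's.
- stop_short: The shorter of two plain steel stop blocks screwed on the jig's near side: 42 mm in x, 45 mm in y, top level with the block's (50 mm above the bench). Origin on the base plate's top in the middle of its width; its face towards the block lies at x = +22 mm of its own frame, axes as the jig's. Its origin lies at x = -45 mm and y = +30 or -30 mm in the jig (side varies). With the block flush at the fence it leaves the wide gap of 13 mm; at the start that gap is 9 to 11 mm.
- stop_long: The longer stop block, 50.5 mm in x, 45 mm in y, same height, on the other side; face at x = +30.5 mm of its own frame. It leaves the narrow gap: 4.5 mm with the block flush, 0.5 to 3 mm at the start; the wedge cannot enter.
- block: Workpiece: loose aluminium block 60 (x) x 110 (y) x 30 mm with a 14 mm through hole in the middle (and a 9 mm hole either side of it), lying on the jig base between fence and stops with 2 to 4 mm between it and the fence. 0.25 to 0.5 kg. Origin at the centre of its underside, axes as the jig's.
- block_hole (a point): Centre of the mouth of the block's middle hole, on its top face (50 mm above the bench).
- block_edge (a point): Middle of the block's lower edge on the side of the fence; 30 mm along x from its origin. Flush means that it meets the fence face.
- pin: Upright steel locating pin, 80 g: shank 12 mm diameter and 44 mm long with a chamfered foot, collar 26 mm diameter and 4 mm thick above it, then a grip 18 mm in diameter and 32 mm tall (48 to 80 mm above the foot). Origin at the centre of the foot, z up along the pin. Stands with its foot in the 13 mm hole, 30 mm deep, of a wooden stand; seated in the jig, its collar rests on the block and its foot is 6 mm above the bench.
- pin_tip (a point): Centre of the pin's foot (same point as its origin).
- pin_stand: Fixed square wooden stand 70 x 70 x 34 mm with the pin in it; origin under its centre. Left or right of the jig.
- wedge: Upright steel wedge, 180 g: blade 36 mm wide in y, 6 mm thick in x at the tip and growing on both faces evenly to 19.5 mm at 45 mm above the tip, then a handle block 26 (x) x 40 (y) x 36 mm (45 to 81 mm above the tip). Origin at the centre of the tip, z up. Either way round fits. In the jig it stops with its tip about 27 mm above the bench once the block is flush; its thickness lies along the jig's x.
- wedge_tip (a point): Centre of the wedge's tip (same point as its origin). The blade is ground smooth and slippery (friction about 0.2); pushing the wedge down with about 10 to 20 N is right. Start with the tip in the middle of the gap as it then is; the block gives way as the wedge goes down.
- wedge_stand: Fixed wooden stand 70 (x) x 80 (y) x 30 mm with a slot 16 x 39 mm, 24 mm deep, in which the wedge stands; origin under its centre. On the other side of the jig from the pin's stand.
- tape_measure: Bystander: yellow tape measure, lying loose on the bench; leave it alone. Origin under its centre.
- caliper: Bystander: vernier caliper, lying loose on the bench; leave it alone. Origin under its centre.
- marker: Bystander: marker pen, lying loose on the bench; leave it alone. Origin under its centre.
- wrench_1: Bystander: small combination wrench, lying loose on the bench; leave it alone. Origin under its centre.
- tape_black: Bystander: roll of black tape, lying loose on the bench; leave it alone. Origin under its centre.
- hex_keys: Bystander: set of hex keys, lying loose on the bench; leave it alone. Origin under its centre.
- chisel: Bystander: cold chisel, lying loose on the bench; leave it alone. Origin under its centre.
Mind the look-alikes: they are no part of the job. Leave any purple look-alike of the wedge alone.

How it is judged:
By the outcome, as a careful person would: the job done as asked, in the order asked, and still so for the second after the job is handed in, while the arm keeps its last pose, push and grip.
It also fails if it takes over 61 s, if anything falls off the work surface, if the arm or the gripper's body presses on something with over 40 N, if the wrist force passes 120 N, or if a joint passes its speed limit or range.

### The arm

A 7-joint arm with a two-finger parallel gripper is mounted at the origin on a cart in front of the work surface, level with it; the furniture and walls round the work are solid. World frame = base frame: x ahead of the robot, y to its left, z up, the work surface at z = 0. Lengths are in m, angles in rad, forces in N, time in s.
With the tool pointing down it reaches from about 0.425 to 0.95 m from the base axis. Payload 4.7 kg.
Tool frame: the origin (TCP) lies on the centre line of the jaws, within the pads' length; the fingertips stand robot.nose_length ahead of it and the grasp point (between the pads) lies 8 mm behind it (robot.nose_length is the distance from the TCP to the fingertips, in m); z points along the fingers, y is the line along which they close (so a half turn about z gives the same grasp; the last joint's range is limited). The gripper opens to 85 mm and grips with 20 to 120 N. Pads are 22 mm wide; open, the fingers measure 114 mm over their backs; the gripper's body (76 mm by 85 mm) begins 54 mm behind the grasp point. The pads swing forward as they close: fully open they stand 13 mm farther back than shut.
Start: joints at [1.25, 0.469, -0.049, 1.532, 0.024, 1.141, -0.082], TCP at [0.194, -0.646, 0.242] pointing down, gripper open.
Joint ranges: [-2.59, 2.59], [-0.33, 1.99], [-1.39, 1.29], [0.1, 2.45], [-1.04, 4.18], [0.21, 1.99], [-2.66, 2.66]. Speed limits (rad/s): [2.57, 2.57, 3.14, 3.14, 3.14, 3.14, 3.14].

### API

Orientations are given as [roll, pitch, yaw] about the fixed x, y, z axes, in that order (R = Rz(yaw) Ry(pitch) Rx(roll)).
In Python, from plant import robot gives the robot as it stands. Calls block until the motion is done:
- robot.goto(position, orientation): joint-space move of the TCP to a pose.
- robot.move_straight(position, vel=0.15, attitude=None, contact_N=None): straight line of the TCP; attitude=None keeps the orientation; vel is the mean speed in m/s. With contact_N (N) it stops when the force on the tool has changed by that much, and returns True; else False.
- robot.move_joints(angles): joint-space move.
- robot.grip(opening, strength=None): opening from 0.0 (shut) to 1.0 (fully open); strength is the grip in N (None keeps the last); returns when the fingers have stopped.
- robot.sleep(seconds).
- robot.inverse_kinematics(position, orientation): joint angles nearest the present ones, or None.
- robot.sense(): the state.
- robot.grab_frame(name): name is "side" or "top"; returns a dict with "image" (480x640x3 uint8, red, green, blue), "range_z" (480x640 float32, m along the optical axis (not along the pixel's ray), 0 where there is no reading), "fx", "fy", "cx", "cy" (pixels), "dist_coeffs" ([k1, k2, p1, p2, k3] as OpenCV has them; the pictures are not rectified), "R" (3x3) and "t" (3): a world point X has camera coordinates R X + t. Camera axes: x right, y down, z forward; pixel columns grow to the right and rows downward; lengths in m; the calibration is good to about 2 mm. A picture is of the moment at which its call begins.
A pose or a line that the arm cannot do raises robot.IKError and nothing moves.
- robot.close_job(): hands the job in; it is judged then, once.
The state is a dict: "t": time; "joint_pos": joint angles; "joint_velocities": joint speeds; "effort": joint torques, N m; "tcp_pos": TCP position; "tcp_rot": TCP orientation; "wrist_force": force on the tool from outside, world axes, zero at the start; "torque": the same for the moment, N m; "opening": opening from 0.0 (shut) to 1.0 (fully open); "gripper_force": force on a finger pad.
Only numpy, scipy, OpenCV 4.12 (cv2) and the standard library are available. Lean on these libraries where they do the work, as an engineer would, in place of code of your own. Each camera call takes 0.05 s, during which the arm holds its last target. There are 200 camera calls.

## Working session

There is one attempt and no reset: what is moved stays moved. The work goes in short steps, each a Python script; the robot and the scene stay as the last script left them, time stands still between calls to the robot, and variables do not carry over. Pictures are saved under pics/ and viewed, at most 10 in all, crops included, and the job is handed in when it is done.

```bash
ls; mkdir -p pics; cat > h.py <<'E'
import numpy as np, cv2
from plant import robot
def snap(name,save=None):
    f=robot.grab_frame(name)
    if save: cv2.imwrite(save,f["image"][:,:,::-1]); np.savez(save+'.npz',**f)
    return f
def cam(f):
    return np.array([[f["fx"],0,f["cx"]],[0,f["fy"],f["cy"]],[0,0,1]],float),np.array(f["dist_coeffs"],float),np.array(f["R"]),np.array(f["t"])
def onplane(f,px,z):
    K,d,R,t=cam(f); u=cv2.undistortPoints(np.array(px,float).reshape(-1,1,2),K,d).reshape(-1,2)
    r=np.c_[u,np.ones(len(u))]@R; c=-R.T@t
    return c+r*((z-c[2])/r[:,2])[:,None]
def cloud(f):
    K,d,R,t=cam(f); h,w=f["range_z"].shape
    g=np.stack(np.meshgrid(np.arange(w),np.arange(h)),-1).reshape(-1,1,2).astype(float)
    u=cv2.undistortPoints(g,K,d).reshape(-1,2); z=f["range_z"].reshape(-1,1)
    P=((np.c_[u,np.ones(len(u))]*z)-t)@R
    P[z[:,0]==0]=np.nan
    return P.reshape(h,w,3)
E
python3 - <<'E'
from h import *
for n in("top","side"):
    f=snap(n,f"pics/{n}0.png"); K,d,R,t=cam(f); print(n,-R.T@t,R[2],K[0,0])
s=robot.sense();print(s["t"],s["tcp_pos"],s["tcp_rot"],robot.nose_length,s["wrist_force"])
E
```

```text
pics
top [ 0.47473173 -0.00678226  1.03790653] [ 8.13174214e-02 -6.56501287e-04 -9.96688038e-01] 476.8108051651601
side [0.4519294  1.07630435 0.85652842] [ 0.09056903 -0.80149591 -0.59110199] 610.3583625207547
0.1 [ 0.19403971 -0.64596077  0.24133391] [-3.13976680e+00  9.67482551e-05  2.91837852e-01] 0.011 [ 0.59105955 -0.18390974 -0.02198823]
```

View pics/top0.png

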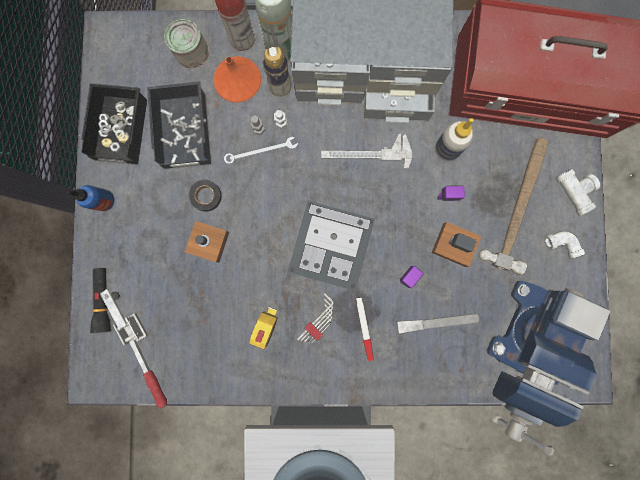

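View pics/side0.png

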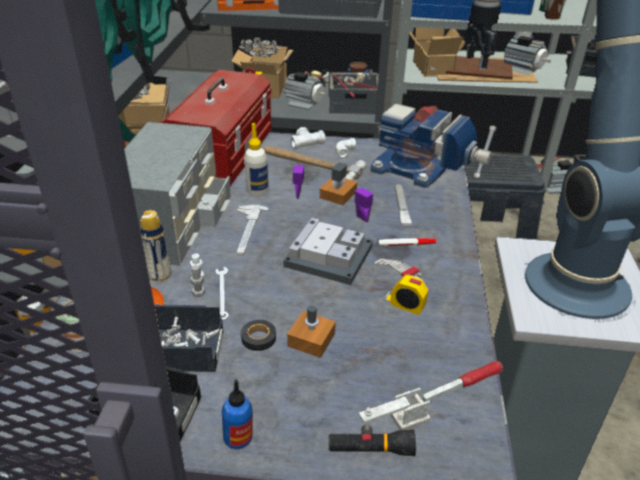

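The top view shows the jig at (333,243), the pin in its stand at (206,242) and a dark wedge in a wooden stand at (460,243). Two purple look-alike wedges stand at (453,192) and (412,277). The dark steel one in the wooden stand fits the description, because it is upright in the stand and not purple. I'll confirm it with an enlarged crop.

```bash
python3 - <<'E'
from h import *
a=cv2.imread('pics/top0.png');b=cv2.imread('pics/side0.png')
r=lambda im,x,y,w,h,k:cv2.resize(im[y:y+h,x:x+w],None,fx=k,fy=k,interpolation=cv2.INTER_CUBIC)
J=r(a,283,195,100,100,4);P=r(a,180,215,50,50,4);W=r(a,425,180,60,70,4)[:200,:]
W=r(a,430,215,50,50,4)
S=r(b,280,150,100,75,4)
top=np.hstack([J,np.vstack([np.hstack([P,W]),np.zeros((200,400,3),np.uint8)])])
top[200:400,400:800]=S[:200]
cv2.imwrite('pics/crop.png',top)
for n in("top","side"):
    f=dict(np.load(f'pics/{n}0.png.npz')); C=cloud(f)
    for u,v in ([(333,238),(206,240),(202,238),(461,241),(455,255),(315,208),(313,259),(340,266),(350,290)] if n=="top" else [(312,312),(312,335),(338,172),(335,195),(322,240)]):
        print(n,u,v,C[v,u].round(4))
E
```

```text
top 333 238 [ 5.562e-01 -3.040e-02  1.000e-04]
top 206 240 [0.5478 0.2331 0.0576]
top 202 238 [0.5501 0.2353 0.0821]
top 461 241 [ 0.5432 -0.2856  0.0852]
top 455 255 [ 0.5175 -0.2891  0.0266]
top 315 208 [0.6151 0.0081 0.0506]
top 313 259 [0.5088 0.0123 0.0479]
top 340 266 [ 0.4942 -0.0436  0.0491]
top 350 290 [ 0.4432 -0.067  -0.0018]
side 312 312 [0.5437 0.2479 0.0813]
side 312 335 [0.5419 0.2598 0.0338]
side 338 172 [ 0.5398 -0.2739  0.0817]
side 335 195 [ 0.5436 -0.2498  0.0278]
side 322 240 [ 0.5533 -0.0234  0.0486]
```

View pics/crop.png

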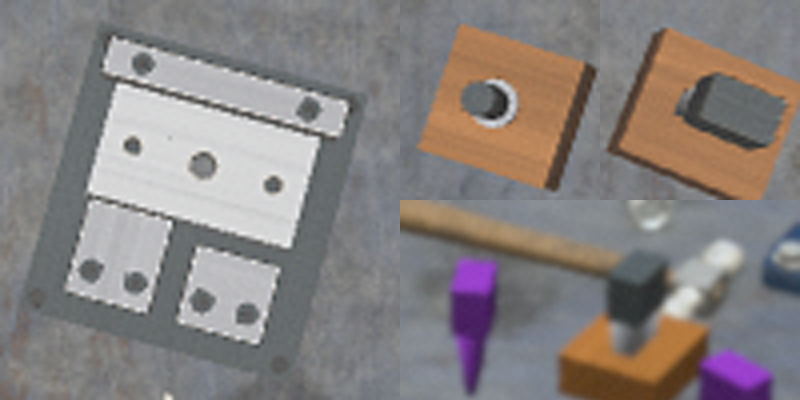

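The crop confirms the dark wedge in the wooden stand as the real one. It also shows the long stop on the left (crop px 80–170) and the short stop on the right (180–280), so the wide gap is on the right (y-), jig yaw about -16°. Next come the measurements.

```bash
cat > m.py <<'E'
from h import *
def meas(f,n):
    C=cloud(f); g=cv2.cvtColor(f["image"],cv2.COLOR_RGB2GRAY)
    hsv=cv2.cvtColor(f["image"],cv2.COLOR_RGB2HSV)
    def near(x,y,r): return np.hypot(C[...,0]-x,C[...,1]-y)<r
    for nm,x,y,r,zt in(("pin",.545,.235,.04,.084),("wedge",.542,-.28,.05,.087)):
        m=(near(x,y,r)&(C[...,2]>zt-.011)&(C[...,2]<zt+.012))
        v,u=np.nonzero(m); P=onplane(f,np.c_[u,v],zt)
        rc=cv2.minAreaRect((P[:,:2]*1000).astype(np.float32)); print(n,nm,len(u),P[:,:2].mean(0).round(4),np.round(rc[0],1),np.round(rc[1],1),round(rc[2],1),'cloud',np.nanmean(C[m],0).round(4))
    for nm,x,y,r in(("pinst",.545,.235,.07),("wst",.54,-.28,.07)):
        m=near(x,y,r)&(C[...,2]>.022)&(C[...,2]<.045)&(hsv[...,0]>5)&(hsv[...,0]<22)&(hsv[...,1]>90)&(g>85)
        k=cv2.findContours(m.astype(np.uint8),0,1)[0]; k=max(k,key=cv2.contourArea)
        P=onplane(f,k.reshape(-1,2),.034 if nm=="pinst" else .03); rc=cv2.minAreaRect((P[:,:2]*1000).astype(np.float32)); print(n,nm,np.round(rc[0],1),np.round(rc[1],1),round(rc[2],1))
    if n=="top":
        m=(near(.55,-.025,.12)&(g>150)).astype(np.uint8)
        nc,L,st,ce=cv2.connectedComponentsWithStats(m,connectivity=4)
        for i in range(1,nc):
            if st[i,4]<150: continue
            k=max(cv2.findContours((L==i).astype(np.uint8),0,1)[0],key=cv2.contourArea).reshape(-1,2)
            P=onplane(f,k,.05);rc=cv2.minAreaRect((P[:,:2]*1000).astype(np.float32)); print('bright',st[i],np.round(rc[0],1),np.round(rc[1],1),round(rc[2],1))
E
python3 - <<'E'
from m import *
for n in("top","side"): meas(dict(np.load(f'pics/{n}0.png.npz')),n)
E
```

```text
top pin 70 [0.5474 0.2402] [547.9 239.8] [18.2 16.1] 89.9 cloud [0.5475 0.2405 0.0828]
top wedge 276 [ 0.5409 -0.2931] [ 541.  -293.2] [41.4 27.1] 68.0 cloud [ 0.541  -0.2935  0.0858]
top pinst [547.3 240.4] [70.3 70. ] 72.5
top wst [ 541.  -293.7] [80.2 70.2] 67.4
bright [309 204  61  25 497] [597.7 -41.8] [128.6  18.9] 74.4
bright [ 305  216   58   41 1455] [556.8 -30. ] [109.9  59.9] 74.3
bright [299 245  27  28 453] [509.8  13.9] [44.2 49.5] 74.0
bright [327 257  26  24 368] [489.6 -42.6] [44.3 41.2] 74.4
side pin 91 [0.5456 0.247 ] [544.8 246.8] [16.7 29.7] 7.2 cloud [0.5458 0.2445 0.0817]
side wedge 133 [ 0.5395 -0.2848] [ 537.9 -283.5] [59.5 33.5] 69.4 cloud [ 0.5397 -0.2875  0.0854]
side pinst [545.5 241. ] [71.6 70.9] 72.7
side wst [ 539.  -295.2] [80.8 71.4] 68.7
```

```bash
python3 - <<'E'
from h import *
C=cloud(dict(np.load('pics/top0.png.npz'))).reshape(-1,3)
for a in range(-75,40,10):
    an=np.degrees(np.arctan2(C[:,1],C[:,0]));r=np.hypot(C[:,0],C[:,1]);m=(abs(an-a)<5)&(r>.4)&(r<.78)
    print(a,np.nanmax(C[m,2]).round(3) if m.any() else None,end='; ')
print()
q=robot.inverse_kinematics
for nm,p,yaws in(("pin",[.5475,.2402,.17],(-15.7,164.3,74.3,-105.7)),("hole",[.5568,-.03,.17],(-15.7,164.3,74.3,-105.7)),("wedge",[.541,-.293,.17],(68,-112)),("gap",[.51,-.05,.17],(74.3,-105.7))):
    for y in yaws:
        s=q(p,[np.pi,0,np.radians(y)]); print(nm,y,None if s is None else np.round(s,2))
E
```

```text
-75 0.158; -65 0.167; -55 0.169; -45 0.165; -35 0.088; -25 0.109; -15 0.109; -5 0.057; 5 0.056; 15 0.067; 25 0.088; 35 0.093; 
pin -15.7 [-0.74  0.43  0.33  1.82 -0.17  0.93 -2.17]
pin 164.3 [ 0.28  0.69 -1.13  1.76  0.69  1.15  0.23]
pin 74.3 [ 0.27  0.67 -1.1   1.76  0.66  1.14 -1.32]
pin -105.7 [ 0.3   0.72 -1.18  1.76  0.72  1.17  1.77]
hole -15.7 [ 0.32  0.39 -0.43  1.87  0.2   0.92 -2.05]
hole 164.3 [ 0.6   0.48 -0.81  1.86  0.41  0.98  0.9 ]
hole 74.3 [ 0.47  0.43 -0.63  1.87  0.31  0.95 -0.58]
hole -105.7 [ 0.81  0.65 -1.18  1.85  0.67  1.11  2.25]
wedge 68 [ 0.72  0.47 -0.39  1.74  0.21  0.97 -0.14]
wedge -112 [-0.3   0.69  1.11  1.8  -0.69  1.1  -2.47]
gap 74.3 [ 0.53  0.35 -0.63  1.97  0.26  0.9  -0.51]
gap -105.7 [ 0.9   0.56 -1.17  1.95  0.6   1.04  2.32]
```

```bash
python3 - <<'E'
from h import *
D=[np.pi,0,np.radians(74.3)]
p=robot.sense()["tcp_pos"]
robot.move_straight([p[0],p[1],.31],vel=.3)
robot.goto([.547,.2402,.20],D)
robot.grip(.6,50)
robot.move_straight([.547,.2402,.0655],vel=.12,contact_N=12)
s=robot.sense();print(s["t"],s["tcp_pos"],s["wrist_force"])
robot.grip(0,50)
s=robot.sense();print(s["t"],s["opening"],s["gripper_force"],s["wrist_force"])
robot.move_straight([.547,.2402,.15],vel=.15)
s=robot.sense();print(s["t"],s["tcp_pos"],s["opening"],s["wrist_force"])
robot.goto([.5568,-.030,.13],D)
s=robot.sense();print(s["t"],s["tcp_pos"],s["tcp_rot"],s["opening"])
snap("side","pics/side1.png");snap("top","pics/top1.png")
a=cv2.imread('pics/side1.png')[160:300,250:410];b=cv2.imread('pics/top1.png')[180:300,270:400]
cv2.imwrite('pics/c1.png',np.hstack([cv2.resize(a,(480,420),interpolation=2),cv2.resize(b,(320,420)[:1]+(295,),interpolation=2) if 0 else cv2.resize(b,(320,420))]))
E
```

```text
5.5333 [0.54751324 0.24064189 0.06633862] [0.06994688 0.17549378 0.18388896]
5.9333 0.19570588136851277 48.739524136763066 [-0.12459504 -0.19107393  4.26258393]
6.65 [0.5465397  0.23947484 0.1491184 ] 0.19280465492368784 [ 0.24359539  0.2630854  -1.32616402]
7.7 [ 0.55688226 -0.02803338  0.13014388] [ 3.14158890e+00 -1.57018138e-03  1.29919373e+00] 0.18913901060051153
```

View pics/c1.png

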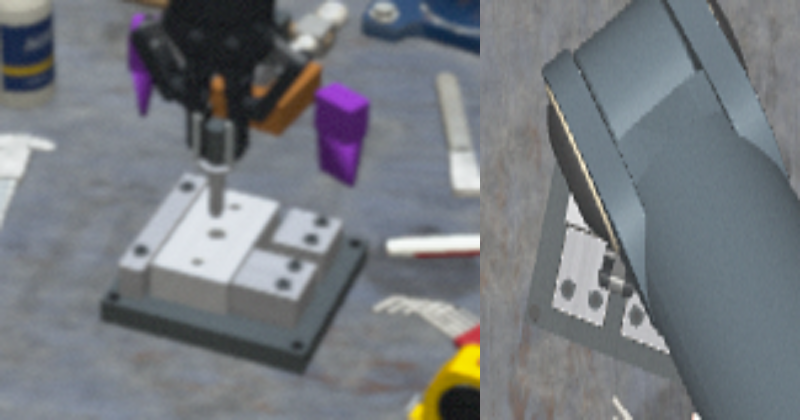

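```bash
python3 - <<'E'
from h import *
f=dict(np.load('pics/side1.png.npz'));g=cv2.cvtColor(f["image"],cv2.COLOR_RGB2GRAY)
print(g[222:242:1,314:332])
s=robot.sense();print(s["t"],s["tcp_pos"],s["wrist_force"]); s=robot.sense();print(s["tcp_pos"])
print(onplane(f,[[322,231]],.068),onplane(f,[[322.3,238.3]],.05))
f0=dict(np.load('pics/side0.png.npz'));print(onplane(f0,[[322.3,238.3]],.05))
E
```

```text
[[133 170 184 173 170 151 119 105 103 102 113 129 141 141 138 132 130 127]
 [152 174 173 176 194 169 125 106 103 107 130 158 176 174 166 152 144 141]
 [184 176 173 196 209 175 126 105 101 109 144 190 213 215 207 194 180 173]
 [183 169 186 211 213 174 128 104 103 110 149 200 222 225 223 221 219 216]
 [173 177 205 218 217 172 120 103 101 108 151 198 221 224 224 225 225 224]
 [178 200 220 224 218 169 120 101 102 110 151 197 216 214 210 216 222 223]
 [195 219 224 226 218 170 118 100 101 109 149 191 196 175 170 186 208 222]
 [214 223 225 225 217 172 119 100 100 111 156 195 193 174 167 179 205 221]
 [223 225 225 225 220 180 129 108 102 127 176 211 219 211 208 213 221 223]
 [224 226 227 226 221 196 152 122 122 151 199 221 224 224 223 224 225 226]
 [225 228 227 226 224 217 189 166 165 190 215 224 225 226 226 225 225 225]
 [227 227 227 226 225 223 220 216 217 221 225 226 227 226 226 225 224 224]
 [228 226 226 225 224 225 226 224 225 226 226 226 227 227 225 224 223 223]
 [226 226 225 225 225 223 220 216 218 219 222 225 224 226 226 224 223 223]
 [228 224 224 224 222 212 192 177 179 186 205 218 224 226 225 224 224 224]
 [227 226 224 224 216 187 153 139 136 144 167 204 221 223 225 225 224 225]
 [226 225 225 225 217 186 153 136 134 141 160 199 220 224 224 223 225 227]
 [225 224 226 226 223 212 187 177 174 179 191 210 223 224 223 224 226 227]
 [225 225 226 228 226 225 220 219 219 219 219 222 223 224 223 225 226 226]
 [225 226 229 227 227 228 227 227 226 226 224 224 223 224 225 225 226 226]]
7.8 [ 0.55703327 -0.02748686  0.13036006] [-0.35621742  0.04465099 -0.66340043]
[ 0.55703327 -0.02748686  0.13036006]
[[ 0.55449124 -0.03082721  0.068     ]] [[ 0.55316775 -0.02801128  0.05      ]]
[[ 0.55316775 -0.02801128  0.05      ]]
```

```bash
python3 - <<'E'
from h import *
D=[np.pi,0,np.radians(74.3)]
robot.move_straight([.5568,-.030,.116],vel=.1)
robot.sleep(.3); s=robot.sense();print(s["t"],s["tcp_pos"],s["tcp_rot"])
f=snap("side","pics/side2.png");g=cv2.cvtColor(f["image"],cv2.COLOR_RGB2GRAY)
a=f["image"][205:255,290:355,::-1]
cv2.imwrite('pics/c2.png',cv2.resize(a,None,fx=10,fy=10,interpolation=2))
E
```

```text
8.3917 [ 0.55698389 -0.02995394  0.1162426 ] [ 3.14111029e+00 -1.16607893e-04  1.29676399e+00]
```

View pics/c2.png

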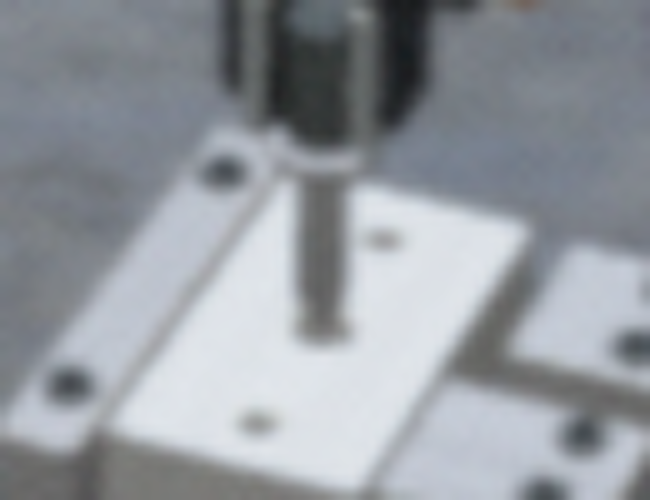

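The crop shows the pin foot, about (320,325), centred just over the hole at about (322,330). Lowering it now.

```bash
python3 - <<'E'
from h import *
c=robot.move_straight([.5570,-.030,.100],vel=.05,contact_N=8)
s=robot.sense();print(c,s["t"],s["tcp_pos"],s["wrist_force"])
if not c:
    c=robot.move_straight([.5570,-.030,.066],vel=.06,contact_N=8)
    s=robot.sense();print(c,s["t"],s["tcp_pos"],s["wrist_force"])
E
```

```text
False 8.9083 [ 0.55680289 -0.0298994   0.09953069] [-0.06619421 -0.71279112 -0.45574179]
True 9.4333 [ 0.55668535 -0.0300783   0.06816731] [-0.32205624  0.34779455  5.38494545]
```

Seated: the TCP is at 0.068, as expected. Next I release the pin, fetch the wedge and re-measure the gap on the way.

```bash
python3 - <<'E'
from h import *
robot.grip(.55)
robot.move_straight([.5567,-.0301,.16],vel=.2)
D=[np.pi,0,np.radians(68)]
robot.goto([.541,-.293,.16],D); robot.sleep(.2)
f=snap("top","pics/top3.png"); s=robot.sense(); print(s["t"],s["tcp_pos"])
C=cloud(f);g=cv2.cvtColor(f["image"],cv2.COLOR_RGB2GRAY)
m=((np.hypot(C[...,0]-.55,C[...,1]+.025)<.12)&(g>150)).astype(np.uint8)
nc,L,st,ce=cv2.connectedComponentsWithStats(m,connectivity=4)
for i in range(1,nc):
    if st[i,4]<100: continue
    k=max(cv2.findContours((L==i).astype(np.uint8),0,1)[0],key=cv2.contourArea).reshape(-1,2)
    P=onplane(f,k,.05);rc=cv2.minAreaRect((P[:,:2]*1000).astype(np.float32)); print(st[i],np.round(rc[0],1),np.round(rc[1],1),round(rc[2],1))
m=(np.hypot(C[...,0]-.557,C[...,1]+.03)<.03)&(C[...,2]>.075)
print('pin',m.sum(),np.nanmean(C[m],0))
cv2.imwrite('pics/c3.png',cv2.resize(f["image"][190:300,280:500,::-1],None,fx=3.6,fy=3.6,interpolation=2))
E
```

```text
11.7167 [ 0.54162183 -0.29123438  0.16027304]
[309 204  61  25 497] [597.6 -41.8] [128.6  19. ] 74.4
[ 305  216   58   41 1414] [556.8 -30. ] [109.9  59.9] 74.3
[299 245  27  28 457] [509.8  13.9] [44.2 49.5] 74.0
[327 257  26  24 369] [489.6 -42.6] [44.3 41.2] 74.4
pin 62 [ 0.55693237 -0.02923167  0.08488067]
```

View pics/c3.png

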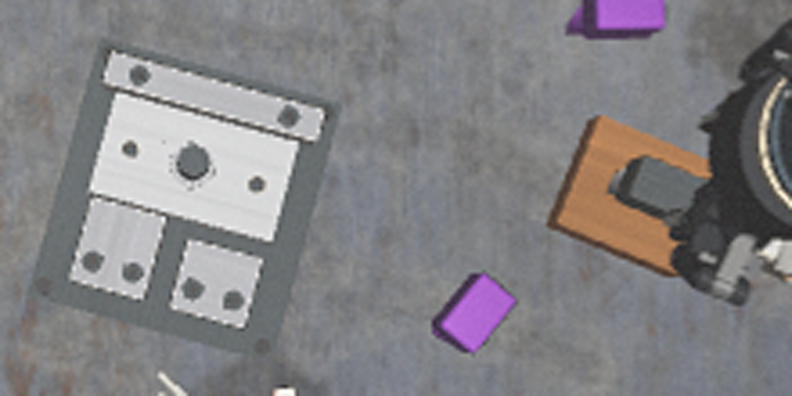

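The pin stands seated in the hole at crop (193,160), and the block hasn't moved. Jig-frame sums give a wide gap of about 10.5 mm, with its middle at (0.5147, -0.0497). Taking the wedge.

```bash
python3 - <<'E'
from h import *
D=[np.pi,0,np.radians(68)]
p=[.541,-.2932]
robot.move_straight(p+[.12],vel=.2); robot.sleep(.1)
robot.move_straight(p+[.066],vel=.1,contact_N=12)
s=robot.sense();print(s["t"],s["tcp_pos"],s["wrist_force"]); z0=s["tcp_pos"][2]
robot.grip(0,90)
s=robot.sense();print(s["opening"],s["gripper_force"],s["wrist_force"])
robot.move_straight(p+[.15],vel=.15)
E2=[np.pi,0,np.radians(74.35)]
robot.goto([.5147,-.0497,.15],E2)
robot.move_straight([.5147,-.0497,.116],vel=.1);robot.sleep(.4)
s=robot.sense();print(s["t"],s["tcp_pos"],s["tcp_rot"],s["opening"],s["wrist_force"])
f=snap("side","pics/side4.png")
cv2.imwrite('pics/c4.png',cv2.resize(f["image"][195:265,295:375,::-1],None,fx=8,fy=8,interpolation=2))
E
```

```text
12.8583 [ 0.54126852 -0.29300126  0.06589877] [ 0.54327822  0.33158543 -0.02924455]
0.2860637243483777 88.70366334915161 [-0.37441876  1.60436671  3.86432075]
15.7417 [ 0.5148734  -0.04969439  0.11631093] [3.14095493e+00 4.22899486e-05 1.29768209e+00] 0.29150858969445154 [-1.13195287  0.56753779 -1.95589359]
```

View pics/c4.png

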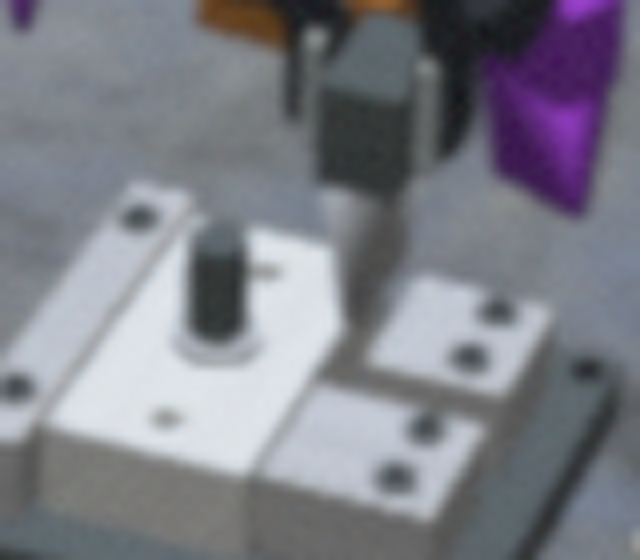

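The wedge tip, about (360,330) in the crop, sits over the gap between block and short stop. Lowering with guarded contact.

```bash
python3 - <<'E'
from h import *
p=[.5147,-.0497]
def rep(c):
    s=robot.sense();print(c,round(s["t"],2),np.round(s["tcp_pos"],4),np.round(s["wrist_force"],1),round(s["opening"],3))
c=robot.move_straight(p+[.103],vel=.05,contact_N=6);rep(c)
if not c:
    c=robot.move_straight(p+[.080],vel=.03,contact_N=14);rep(c)
    robot.sleep(.5);rep(c)
E
```

```text
False 16.2 [ 0.5144 -0.0496  0.1025] [-0.2 -0.  -1.3] 0.29
True 16.81 [ 0.5157 -0.0493  0.0851] [1.1 0.1 0.1] 0.292
True 17.31 [ 0.5157 -0.0493  0.0852] [ 5.2  0.2 -3.7] 0.289
```

```bash
python3 - <<'E'
from h import *
def rep(c=None):
    s=robot.sense();print(c,round(s["t"],2),np.round(s["tcp_pos"],4),np.round(s["wrist_force"],1),round(s["opening"],3));return s
z=robot.sense()["tcp_pos"][2]
for k in range(8):
    z-=.0007
    c=robot.move_straight([.5159,-.0500,z],vel=.02,contact_N=30);robot.sleep(.25);s=rep(c)
    if s["wrist_force"][2]>14: break
f=snap("side","pics/side5.png")
cv2.imwrite('pics/c5.png',cv2.resize(f["image"][195:265,295:375,::-1],None,fx=8,fy=8,interpolation=2))
E
```

```text
False 17.81 [ 0.5158 -0.0493  0.0851] [0.1 1.5 4.6] 0.289
False 18.31 [ 0.5158 -0.0493  0.085 ] [-1.3  0.6 12.3] 0.297
False 18.81 [ 0.5159 -0.0493  0.085 ] [-2.9  1.8 17.4] 0.288
```

View pics/c5.png

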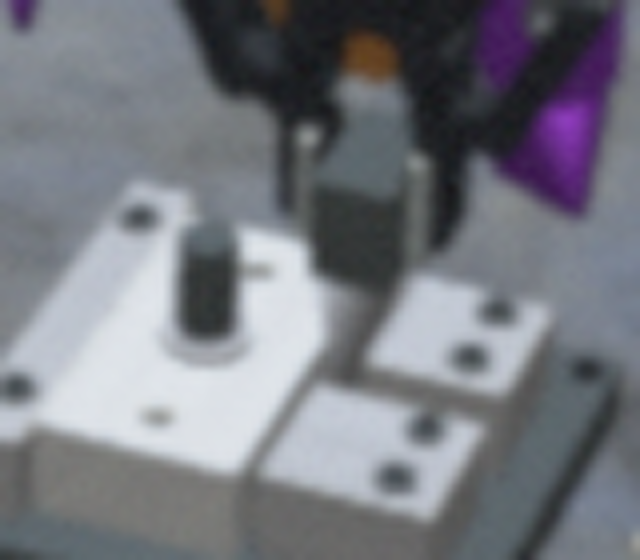

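The block appears to have moved up against the fence: the dark line is gone and the long-stop gap is wider. I'll check the line along the fence at both ends by profile.

```bash
python3 - <<'E'
from h import *
y0=np.radians(-15.65);ex=np.array([np.cos(y0),np.sin(y0)]);ey=np.array([-ex[1],ex[0]]);o=np.array([.5398,-.0256])
for n in("side0","side5"):
    f=dict(np.load(f'pics/{n}.png.npz'));K,d,R,t=cam(f);g=cv2.cvtColor(f["image"],cv2.COLOR_RGB2GRAY).astype(np.float32)
    for y in(-35,-20,10,25,35,45,52):
        xs=np.arange(38,56,1.5);P=np.c_[o+xs[:,None]/1e3*ex+y/1e3*ey,np.full(len(xs),.05)]
        u=cv2.projectPoints(P,cv2.Rodrigues(R)[0],t,K,d)[0].reshape(-1,2).astype(np.float32)
        print(n,y,cv2.remap(g,u[:,0].reshape(1,-1),u[:,1].reshape(1,-1),1)[0].astype(int))
E
```

```text
side0 -35 [223 222 222 216 207 191 177 167 173 181 186 188]
side0 -20 [222 222 220 217 208 193 176 171 174 182 187 188]
side0 10 [223 222 220 217 208 193 174 171 174 184 189 190]
side0 25 [224 222 221 217 207 189 174 168 177 186 192 193]
side0 35 [222 222 221 216 209 192 177 169 176 182 181 171]
side0 45 [220 220 218 214 205 189 173 167 167 169 157 141]
side0 52 [186 185 179 172 163 153 151 154 172 184 188 188]
side5 -35 [ 74  98 132 166 195 210 215 213 206 199 194 192]
side5 -20 [187 211 221 224 224 224 222 215 208 202 196 192]
side5 10 [225 225 225 225 224 222 220 215 209 201 197 195]
side5 25 [227 226 226 225 224 222 218 213 206 201 196 197]
side5 35 [226 226 225 225 224 223 221 217 208 199 189 175]
side5 45 [225 225 224 223 223 221 217 209 199 185 166 145]
side5 52 [195 197 195 191 188 186 188 188 191 192 193 192]
```

The gap is closed evenly along the whole fence, so the block is flush. I'll check that the push still holds, then hand in.

```bash
python3 - <<'E'
from h import *
robot.sleep(.3);s=robot.sense();print(s["t"],s["wrist_force"],s["tcp_pos"])
if s["wrist_force"][2]>10: print(robot.close_job())
E
```

```text
19.1583 [-2.88186195  0.95643485 16.87328944] [ 0.51584164 -0.04927231  0.08494282]
the job is handed in; nothing more can be done
None
```

The job is handed in at about 19 s: the pin is seated in the block's middle hole, the block is flush against the fence, and the wedge at the short stop is still gripped and pressed down with about 17 N.

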